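# Tip the ball from the divided dish and run it down the chute

## Robot

A 6-joint arm with a two-finger parallel gripper is mounted at the origin on the work surface. World frame = base frame: x ahead of the robot, y to its left, z up, the work surface at z = 0. Lengths are in m, angles in rad, forces in N, time in s.
With the tool pointing down it reaches from about 0.4 to 0.825 m from the base axis. Payload 7 kg.
Tool frame: the origin (TCP) lies at the very end of the fingers, on their centre line; the grasp point (between the pads) lies 19 mm behind it; z points along the fingers, y is the line along which they close (so a half turn about z gives the same grasp; the last joint's range is limited). The gripper opens to 88 mm and grips with 3 to 60 N. Pads are 19 mm wide; open, the fingers measure 130 mm over their backs; the gripper's body (78 mm by 193 mm) begins 47 mm behind the grasp point.
Start: joints at [-1.039, 0.359, 0.012, 0, -1.224, -0.288], TCP at [0.163, -0.655, 0.203] pointing down, gripper open.
Joint ranges: [-3.07, 3.07], [-1.43, 2.12], [-1.02, 1.25], [-3.03, 1.67], [-3.05, -0], [-3.03, 3.03]. Speed limits (rad/s): [2.39, 2.39, 3.01, 3.14, 3.14, 3.14].

## Interface

Orientations are given as [roll, pitch, yaw] about the fixed x, y, z axes, in that order (R = Rz(yaw) Ry(pitch) Rx(roll)).
In Python, from station import arm, vision gives the robot as it stands. The module is installed in compiled form; this text tells all that it offers.
- The arm moves only by the tool jog_arm, never from a script. Its argument "steps" is a list that holds one entry, the list of rows, each a list of 7 numbers: the closure in counts, from 0 (fully open) to 255 (shut), then the shift along the tool's x, y, z scaled (see below), then the turn, a rotation vector about the tool's x, y, z scaled (see below). In form: [[[grip, dx, dy, dz, rx, ry, rz], ...]]. A call has 1 to 8 rows; each row is the pose to reach, as a shift and turn from the pose commanded when the call began, along the tool's axes at that moment; what a row does not reach only later rows make up. The controller multiplies each number of a shift by 250 mm and each number of a turn by 45 degrees. A row lasts 1/10 s, in which the tool goes at most 50 mm and 8.59 degrees, less where a joint would pass 70% of its speed; a pose out of reach is approached as far as the arm can. A call with a number of a shift or a turn outside -1 to 1 is refused whole. A call with a gripper value outside its range is refused whole. The fingers move at their own pace and stop on an object; "newtons" is the grip in N (left out, the last holds). Time passes only in rows, so rows that repeat a pose let the fingers close. It gives the time, the measured TCP pose, the force, the opening and the grip force at its end, in the units of the state.
- arm.get_state(): the state, without advancing time (a new reading comes with each control period).
- vision.grab_frame(name): name is "scene" or "top" or "wrist"; returns a dict with "color" (420x560x3 uint8, red, green, blue), "vfov" (degrees; the focal length in pixels is half the picture's height over the tangent of half this angle, whatever the lens; pixels are square), "cx", "cy" (the principal point, pixels), "k1" (the pictures are not rectified: a ray, as slopes to the right and down, at radius r is drawn at 1 + k1 r^2 times it, then the intrinsics apply), "extrinsics" (4x4, takes a point from world to camera coordinates). Camera axes: x right, y down, z forward; pixel columns grow to the right and rows downward; lengths in m; the calibration is good to about 2 mm. A picture is of the moment at which its call begins. There is no depth.
- arm.job_done(): hands the job in; it is judged then, once.
The state is a dict: "t": time; "q": joint angles; "qd": joint speeds; "joint_efforts": joint torques, N m; "eef_pos": TCP position; "ee_rot": TCP orientation; "force": force on the tool from outside, world axes, zero at the start; "moment": the same for the moment, N m; "width": finger opening in m; "gripper_force": force on a finger pad.
Only numpy, scipy, OpenCV 4.12 (cv2) and the standard library are available. Lean on these libraries where they do the work, as an engineer would, in place of code of your own. Each camera call takes 0.05 s, during which the arm holds its last target. There are 200 camera calls.

## Task

Pick up the two-section dish by its upright handle plate and turn and tip it over the pan at the head of the zinc chute so that only the steel ball rolls out and comes to rest behind the closed stop, while the brass cylinder stays in its compartment. Stand the dish back upright on the bench, then press the lever fully down to let the ball run into the catch box, and last set the wooden cover on the box's round opening so that it sits plugged in, flat and level. Never touch the ball with the gripper, and leave all the other things on the bench where they stand.

Things in the scene. Friction and masses are not known exactly. Their poses are not given: they have to be found in the camera images.
- chute: Fixed zinc chute, its head on a wooden shelf, with a wooden catch box at its foot. Origin on the bench under its middle; -y points downhill, z up. In mm along its y: box -270 to -150, channel (36 wide) -150 to 120, pan 120 to 227; behind the pan the shelf board runs to 330, top 84 above the bench. Lever on the +x side.
- pan (a point): Point on the floor of the open-topped pan at the chute's head, mid-width, 39 before its back wall and 107 above the bench; axes as the chute. Pan 100 wide, floor sloping 14 degrees to the stop and narrowing to the channel. Low back wall: top 132 above the bench; side walls' tops at most 145.
- box_mouth (a point): Centre of the round opening (84 dia) in the catch box's top board, on its upper face, 80 above the bench. Box 120 x 120 x 80 high; the ball comes in through a notch in its side.
- stop (a joint): Lever-operated release stop, a steel tongue standing in the channel just below the pan. 0 = closed, grows as the lever is pressed down, 0.75 = fully open; the ball passes from about 0.6. Stiff hinge: it stays where it is left; about 1 to 2 N at the pad moves it.
- lever_pad (a point): Centre of the top of the round black pad (24 dia) at the free end of the stop's lever, on the chute's +x side, 55 from the hinge. About 149 above the bench when closed; it moves almost straight down, 40 mm to fully open.
- dish_grip (a point): Loose two-section zinc dish, 116 x 52, 90 high, 0.24 kg or so. Point on its upright middle handle plate (10 thick along the dish's x, 30 wide along y), 72 above the flat underside, 18 below the plate's top; z up. A compartment at +x and one at -x: each an open ramp rising 18 degrees outwards to an open edge, 58 from the middle and 25 above the underside; end walls 35 high at y = +-24.
- ball: Steel ball, 25 dia, origin at its centre. Starts in either compartment of the dish, against the handle plate, top 38 above the dish's underside. Tipping the dish well past 18 degrees towards that side (40 does it) rolls it out over the edge; the piece in the other compartment is then pressed against the plate.
- cylinder: Brass cylinder, 25 dia, 36 long, lying along its own y; origin at its centre. Starts in the other compartment of the dish.
- cover_grip (a point): The loose round wooden cover, 100 dia, 0.12 kg, lying right way up on the bench: a plug 72 dia and 8 high below, the disc 8 thick, and on it an upright knob 22 dia and 36 high. This point is on the knob's axis, 24 above the disc's upper face, 32 above its lower face, 40 above the plug's underside. z is up.
- lead_weight: Bystander: grey lead weight, squat cylinder 40 dia with a small head, 54 high; origin under it.
- beaker: Bystander: empty glass beaker, 68 dia, 90 high; origin under it.
- stopwatch: Bystander: stopwatch lying flat, 54 dia, 15 high, crown at its own +x; origin under it.
- friction_block: Bystander: birch friction block 50 x 110 x 40 high with a wire hook; origin under it.
- jar: Bystander: jar with a white lid, 60 dia, 85 high; origin under it.
- slotted_weights: Bystander: brass slotted weights on a hanger, 48 dia, 60 high; origin under it.
- screwdriver: Bystander: screwdriver lying on the bench; origin under it.
Not all that is in view belongs to the job. What is shaped like the cylinder but orange is not meant. What is shaped like the part that bears dish_grip but orange is not meant.

How it is judged:
By the outcome, as a careful person would: the job done as asked, in the order asked, and still so for the second after the job is handed in, with the robot touching nothing.
It also fails if it takes over 72 s, if anything falls off the work surface, if the arm or the gripper's body presses on something with over 40 N, if the wrist force passes 120 N, or if a joint passes its speed limit or range.

## Working session

There is one attempt and no reset: what is moved stays moved. The work goes in short steps, Python scripts to look and compute and a tool call to move; the robot and the scene stay as the last step left them, time stands still between calls to the robot, and variables do not carry over. Pictures are saved under pics/ and viewed, at most 10 in all, crops included, and the job is handed in when it is done.

Besides the shell and the picture viewer there is one more tool, called after "Call:" as name(argument=value, ...), one argument or row to a line, values as JSON. jog_arm: Moves the arm, as the interface text tells. Its arguments: {"type":"object","properties":{"steps":{"type":"array","items":{"type":"array","items":{"type":"array","items":{"type":"number"}}}},"newtons":{"type":"number"}},"required":["steps"]}

```bash
mkdir -p pics
cat > h.py <<'E'
import numpy as np, cv2, json, os
from station import arm, vision
from scipy.spatial.transform import Rotation as R
def grab(n, save=None):
    f=vision.grab_frame(n); 
    if save: cv2.imwrite('pics/'+save+'.png', f['color'][:,:,::-1])
    return f
def K(f):
    h,w=f['color'].shape[:2]; fl=h/2/np.tan(np.radians(f['vfov'])/2); return fl,f['cx'],f['cy'],f['k1']
def ray(f,u,v):
    fl,cx,cy,k1=K(f); d=np.array([(u-cx)/fl,(v-cy)/fl]); s=d.copy()
    for _ in range(30): s=d/(1+k1*(s@s))
    E=np.array(f['extrinsics']); r=E[:3,:3].T@np.r_[s,1]; o=-E[:3,:3].T@E[:3,3]; return o,r
def onz(f,u,v,z):
    o,r=ray(f,u,v); return o+r*(z-o[2])/r[2]
def proj(f,p):
    fl,cx,cy,k1=K(f); E=np.array(f['extrinsics']); c=E[:3,:3]@np.array(p)+E[:3,3]; s=c[:2]/c[2]; s=s*(1+k1*(s@s)); return np.array([cx+fl*s[0],cy+fl*s[1]])
E
python3 - <<'E'
from h import *
a=grab('scene','scene0');b=grab('top','top0')
import pickle; pickle.dump((a,b),open('f0.pkl','wb'))
for f in(a,b): print(K(f),np.round(f['extrinsics'],3).tolist())
s=arm.get_state(); print(s)
E
```

```text
(np.float64(484.50881148008244), 280.0360351010832, 217.6021976999217, 0.01826755420801898) [[-0.196, 0.981, -0.002, 0.12], [0.836, 0.166, -0.523, -0.414], [-0.512, -0.105, -0.852, 1.815], [0.0, 0.0, 0.0, 1.0]]
(np.float64(509.8300909522083), 283.66621411480406, 206.03116684268807, 0.04171947727850426) [[0.007, -1.0, -0.004, 0.018], [-0.995, -0.006, -0.103, 0.566], [0.103, 0.004, -0.995, 1.289], [0.0, 0.0, 0.0, 1.0]]
{'t': 0.1, 'q': array([-1.03889591e+00,  3.59308802e-01,  1.11648813e-02, -3.04564882e-04,
       -1.22410228e+00, -2.88105723e-01]), 'qd': array([ 8.71311827e-04, -1.83159324e-03,  1.50082206e-03,  1.32516205e-05,
        1.10966376e-03, -1.12523089e-03]), 'joint_efforts': array([-1.53682882e-03, -5.84163272e+01,  2.93750292e+01,  7.01561943e+00,
        1.01569746e-02, -5.12647239e-05]), 'eef_pos': array([ 0.16279782, -0.65459314,  0.20212757]), 'ee_rot': array([ 3.14012118e+00, -1.37472980e-04, -2.89790155e+00]), 'force': array([-0.10964256,  0.46810497, -0.07373518]), 'moment': array([0.07350658, 0.07053246, 0.00645004]), 'gripper_force': 0.0, 'width': 0.08779853881370377}
```

View pics/scene0.png

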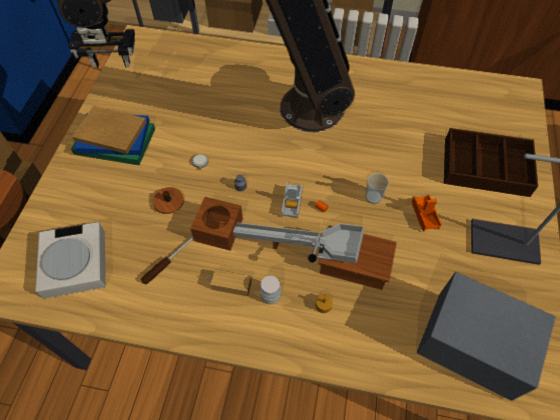

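View pics/top0.png

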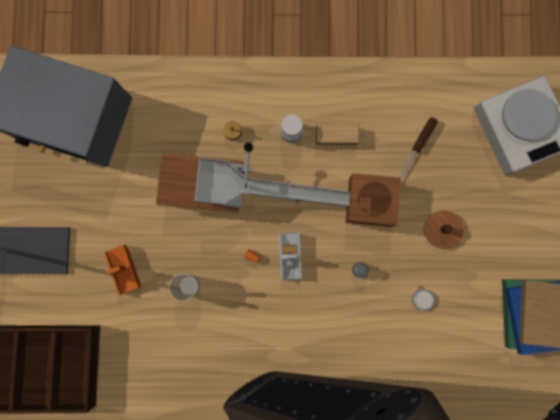

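Scene (560x420): the zinc dish is at scene (292,200) / top (290,257). The orange look-alikes are the dish at top (122,270) and the cylinder at top (252,256). The cover is at top (444,229), the lever pad at (248,147), the box mouth at (374,198) and the pan at about (218,183). The zinc dish, not the orange one, fits the description, so I'll confirm it in a crop.

Run:
```python
from h import *
import pickle
a,b=pickle.load(open('f0.pkl','rb'))
c1=cv2.resize(a['color'][172:232,252:352],(800,480)[:2] and (400,240),interpolation=cv2.INTER_CUBIC)
c2=cv2.resize(b['color'][222:292,235:335],(400,280),interpolation=cv2.INTER_CUBIC)
c3=cv2.resize(b['color'][140:235,150:290],(400,271),interpolation=cv2.INTER_CUBIC)
c4=cv2.resize(b['color'][165:260,340:480],(400,271),interpolation=cv2.INTER_CUBIC)
o=np.zeros((560,800,3),np.uint8); o[:240,:400]=c1;o[280:560,:400]=c2;o[:271,400:]=c3;o[280:551,400:]=c4
cv2.imwrite('pics/crop1.png',o[:,:,::-1])
hsv=cv2.cvtColor(b['color'],cv2.COLOR_RGB2HSV)
# zinc: low saturation
m=cv2.inRange(hsv,(0,0,90),(180,70,255))
n,l,st,ce=cv2.connectedComponentsWithStats(m)
for i in range(1,n):
    if st[i,4]>150:
        rr=cv2.minAreaRect(np.argwhere(l==i)[:,::-1].astype(np.float32)); print(st[i].tolist(),np.round(ce[i],1),np.round(rr[0],1),np.round(rr[1],1),round(rr[2],1))
for nm,u,v,z in [('dish',290,257,.03),('pad',248,147,.149),('mouth',374,198,.08),('cover',444,229,.016),('pan',218,183,.1),('chend',350,200,.05)]: print(nm,onz(b,u,v,z).round(4))
```

```text
[0, 46, 114, 108, 8259] [50.1 99.2] [48.4 99.9] [109.8  82.1] 17.7
[474, 76, 86, 99, 5387] [520.5 122.4] [524.4 125.2] [78.9 80.4] 66.8
[280, 114, 24, 28, 488] [291. 127.] [290.5 126.6] [24.1 24.3] 68.2
[195, 152, 155, 55, 3724] [254.2 186.2] [271.8 178.7] [ 53.9 154.1] 89.5
[279, 233, 23, 47, 797] [289.9 256.5] [289.8 256.1] [46.8 21.5] 87.0
[169, 274, 31, 27, 536] [184.8 285.8] [184. 287.] [30. 26.] 0.0
[412, 289, 23, 22, 382] [423.1 299.6] [423.  299.5] [21.9 20.5] 45.0
dish [0.4347 0.0044 0.03  ]
pad [0.6937 0.1067 0.149 ]
mouth [ 0.5818 -0.203   0.08  ]
cover [ 0.5099 -0.3934  0.016 ]
pan [0.6142 0.1829 0.1   ]
chend [ 0.58   -0.1473  0.05  ]
```

View pics/crop1.png

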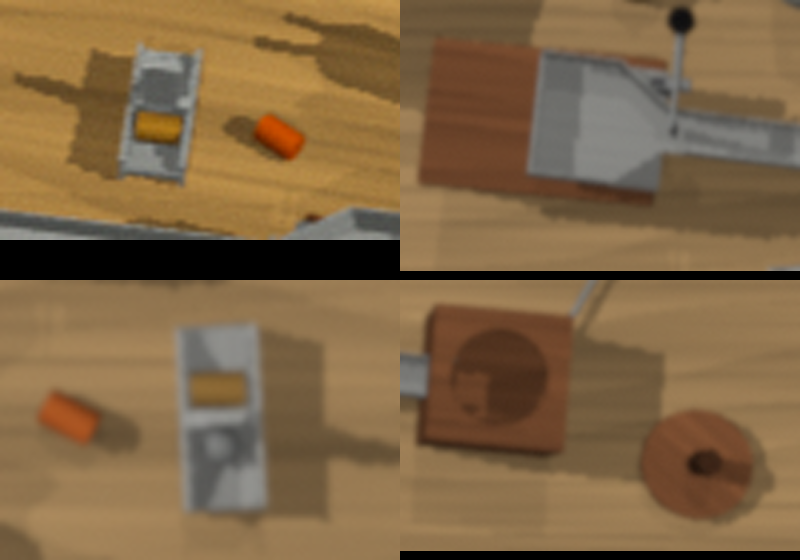

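The crop confirms it: the zinc dish holds the brass cylinder on its far side (crop (217,390), toward world +x). The ball is on its near side (crop (217,445)). The loose orange cylinder is not the one meant.

Run:
```python
from h import *
import pickle
a,b=pickle.load(open('f0.pkl','rb'))
P=lambda L,z:np.array([onz(b,u,v,z) for u,v in L])
c3=lambda u,v,:(150+(u-400)/2.857-.3,140+v/2.857-.3)
c4=lambda u,v:(340+(u-400)/2.857-.3,165+(v-280)/2.857-.3)
d=P([(279.5,234),(298.75,233.25),(301.25,279),(281.25,280)],.03);print('dish',d.round(4)[:,:2].tolist(),d.mean(0).round(4))
bx=P([c4(435,305),c4(575,318),c4(562,453),c4(418,443)],.08);print('box',bx.round(4)[:,:2].tolist(),bx.mean(0).round(4))
m=P([c4(500,376)],.08);print('mouth',m)
pb=P([c3(543,52),c3(528,172)],.132);print('panback',pb.round(4)[:,:2].tolist(),pb.mean(0).round(4))
sh=P([c3(435,40),c3(420,185)],.084);print('shelf',sh.round(4)[:,:2].tolist(),sh.mean(0).round(4))
print('cover',P([c4(697,464)],.016),'knob',P([c4(706,461)],.05))
hsv=cv2.cvtColor(b['color'],cv2.COLOR_RGB2GRAY)
w=(hsv[140:156,240:257]<50); yx=np.argwhere(w).mean(0)+[140,240];print('padpx',yx[::-1],onz(b,yx[1],yx[0],.149))
# dish outline in scene view
g=a['color']; hs=cv2.cvtColor(g,cv2.COLOR_RGB2HSV); mm=cv2.inRange(hs,(0,0,90),(180,75,255)); mm[:180]=0;mm[218:]=0;mm[:,:278]=0;mm[:,305:]=0
ys,xs=np.where(mm);print('scene dish',xs.min(),xs.max(),ys.min(),ys.max(),onz(a,(xs.min()+xs.max())/2,(ys.min()+ys.max())/2,.03))
```

```text
dish [[0.4933, 0.0317], [0.4955, -0.0177], [0.3793, -0.0245], [0.3764, 0.0264]] [0.4361 0.004  0.03  ]
box [[0.6433, -0.1488], [0.6324, -0.2705], [0.5144, -0.2573], [0.5222, -0.1332]] [ 0.5781 -0.2025  0.08  ]
mouth [[ 0.58108472 -0.20477277  0.08      ]]
panback [[0.67, 0.2236], [0.5683, 0.2337]] [0.6192 0.2287 0.132 ]
shelf [[0.6896, 0.3263], [0.5619, 0.3354]] [0.6257 0.3309 0.084 ]
cover [[ 0.50962265 -0.39255156  0.016     ]] knob [[ 0.5102673  -0.38999908  0.05      ]]
padpx [247.94117647 146.54901961] [0.69480924 0.10683026 0.149     ]
scene dish 282 301 183 217 [0.4450304  0.00421013 0.03      ]
```

```bash
cat >> h.py <<'E'
def to(pos,rot):
    """needed shift/turn, in move units, from the present pose; rot: Rotation or yaw (deg, tool down)"""
    s=arm.get_state(); R0=R.from_euler('xyz',s['ee_rot'])
    if not isinstance(rot,R): rot=R.from_euler('xyz',[180,0,rot],degrees=True)
    d=R0.inv().apply(np.array(pos)-s['eef_pos'])/.25; r=(R0.inv()*rot).as_rotvec(degrees=True)/45
    print(d.round(3),r.round(3),'t',s['t'],'F',s['force'].round(1),'w',round(s['width'],4),s['eef_pos'].round(4))
E
python3 -c "
from h import *
to([.436,.004,.16],-87.1)"
```

```text
[-1.696  2.293  0.172] [ 2.000e-03  1.000e-03 -1.754e+00] t 0.1 F [-0.1  0.5 -0.1] w 0.0878 [ 0.1628 -0.6546  0.2021]
```

Call:
jog_arm(
  steps=[
    [[130,-0.75,1.0,0.05,0,0,-0.9],[130,-0.75,1.0,0.05,0,0,-0.9],[130,-0.75,1.0,0.05,0,0,-0.9],[130,-0.75,1.0,0.05,0,0,-0.9],[130,-0.75,1.0,0.05,0,0,-0.9],[130,-0.75,1.0,0.05,0,0,-0.9],[130,-0.75,1.0,0.05,0,0,-0.9],[130,-0.75,1.0,0.05,0,0,-0.9]],
  ],
)

```text
t: 0.9
eef_pos: [0.2852, -0.3656, 0.1908]
ee_rot: [-3.141, 0.0, -2.188]
force: [0.6, -1.3, -0.3]
width: 0.0431
gripper_force: 0.0
```

```bash
python3 -c "
from h import *
to([.436,.004,.16],-87.1)"
```

```text
[-1.555  0.363  0.123] [-0.001  0.    -0.85 ] t 0.9 F [ 0.6 -1.3 -0.3] w 0.0431 [ 0.2852 -0.3656  0.1908]
```

Call:
jog_arm(
  steps=[
    [[130,-1.0,0.24,0,0,0,-0.85],[130,-1.0,0.24,0,0,0,-0.85],[130,-1.0,0.24,0,0,0,-0.85],[130,-1.0,0.24,0,0,0,-0.85],[130,-1.0,0.24,0,0,0,-0.85],[130,-1.0,0.24,0,0,0,-0.85]],
  ],
)

```text
t: 1.5
eef_pos: [0.3831, -0.1259, 0.1908]
ee_rot: [-3.14, 0.0, -1.517]
force: [-0.0, -0.9, -0.2]
width: 0.0435
gripper_force: 0.0
```

```bash
python3 -c "
from h import *
to([.436,.004,.17],-87.1)"
```

```text
[-0.508 -0.239  0.084] [-0.002  0.     0.004] t 1.5 F [-0.  -0.9 -0.2] w 0.0435 [ 0.3831 -0.1259  0.1908]
```

Call:
jog_arm(
  steps=[
    [[130,-0.508,-0.239,0.084,0,0,0],[130,-0.508,-0.239,0.084,0,0,0],[130,-0.508,-0.239,0.084,0,0,0],[130,-0.508,-0.239,0.084,0,0,0],[130,-0.508,-0.239,0.084,0,0,0]],
  ],
)

```text
t: 2.0
eef_pos: [0.4349, 0.0006, 0.1688]
ee_rot: [3.14, -0.001, -1.523]
force: [-0.3, 0.4, 0.7]
width: 0.0431
gripper_force: 0.0
```

```bash
python3 -c "
from h import *
f=grab('wrist','w1'); 
s=arm.get_state();print(s['eef_pos'],s['ee_rot'])
c=R.from_rotvec([0,0,np.radians(2.9)])
for n,p in [('gripTop',[0,0,.09]),('pa',[0.005,.015,.09]),('pb',[-.005,-.015,.09]),('e1',[-.058,.024,.035]),('e2',[-.058,-.024,.035]),('e3',[.058,.024,.035]),('e4',[.058,-.024,.035])]: print(n,proj(f,c.apply(p)+[.436,.004,0]).round(1))
"
```

```text
[4.34661582e-01 3.51686263e-05 1.69051343e-01] [ 3.14026920e+00 -6.45887302e-04 -1.52397776e+00]
gripTop [277.7 213.3]
pa [272.4 228.9]
pb [283.2 197.2]
e1 [330.5 219.3]
e2 [332.5 176.4]
e3 [225.8 219.6]
e4 [223.4 176.7]
```

View pics/w1.png

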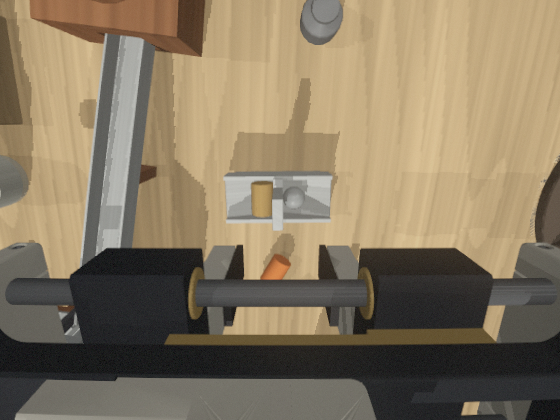

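The wrist view shows the plate at (278,205), with the cylinder to its left at (262,198) and the ball to its right at (294,198). The dish corners match the prediction to 2 px, so I'll descend.

```bash
python3 -c "
from h import *
to([.436,.004,.054],-87.1)"
```

```text
[-0.016 -0.007  0.46 ] [ 0.002 -0.001 -0.005] t 2.05 F [-0.2 -0.8  0. ] w 0.0429 [0.4347 0.     0.1691]
```

Call:
jog_arm(
  steps=[
    [[130,-0.01,-0.004,0.2,0,0,0],[130,-0.01,-0.004,0.35,0,0,0],[130,-0.01,-0.004,0.42,0,0,0],[130,-0.01,-0.004,0.46,0,0,0],[130,-0.01,-0.004,0.46,0,0,0],[130,-0.01,-0.004,0.46,0,0,0]],
  ],
)

```text
t: 2.65
eef_pos: [0.4362, 0.003, 0.0553]
ee_rot: [-3.14, 0.0, -1.524]
force: [-0.7, -0.5, 0.0]
width: 0.0428
gripper_force: 0.0
```

```bash
python3 -c "
from h import *
to([.436,.004,.054],-87.1)"
```

```text
[-0.004  0.001  0.005] [-0.001  0.    -0.005] t 2.65 F [-0.7 -0.5  0. ] w 0.0428 [0.4362 0.003  0.0553]
```

Now I'll grip and lift gently.

Call:
jog_arm(
  steps=[
    [[255,0,0,0,0,0,0],[255,0,0,0,0,0,0],[255,0,0,0,0,0,0],[255,0,0,0,0,0,0],[255,0,0,0,0,0,0],[255,0,0,0,0,0,0]],
  ],
  newtons=40,
)

```text
t: 3.25
eef_pos: [0.4363, 0.0037, 0.0549]
ee_rot: [-3.14, 0.0, -1.523]
force: [1.8, -0.2, 3.7]
width: 0.0097
gripper_force: 40.0
```

Call:
jog_arm(
  steps=[
    [[255,0,0,-0.05,0,0,0],[255,0,0,-0.15,0,0,0],[255,0,0,-0.3,0,0,0],[255,0,0,-0.45,0,0,0],[255,0,0,-0.6,0,0,0],[255,0,0,-0.72,0,0,0],[255,0,0,-0.8,0,0,0],[255,0,0,-0.8,0,0,0]],
  ],
)

```text
t: 4.05
eef_pos: [0.4362, 0.0037, 0.2562]
ee_rot: [-3.139, 0.001, -1.523]
force: [1.0, 0.7, -5.8]
width: 0.0097
gripper_force: 40.0
```

Run:
```python
from h import *
ps=np.radians(-5.15); o=np.array([.5988,.0026]); ey=np.array([-np.sin(ps),np.cos(ps)])
W=lambda y,z:np.r_[o+ey*y,z]
print('y axis',ey)
yaw=-87.1+81.9
T=R.from_euler('z',0)
ax=np.r_[np.cos(ps),np.sin(ps),0] # chute x: + turn tips -y down
for t in (0,30,40,45):
    c,s=np.cos(np.radians(t)),np.sin(np.radians(t))
    # tipped frame: forward f=(-y), up u ; corner under lip at (58,-91) from TCP-> TCP lies 53 above underside
    # dish underside front corner rel TCP: fwd 58, up -54(.072-.019+.001)
    fwd=58*c-54*s*1; up=-54*c-58*s   # up vector leans forward by t: up->(s fwd,c up)
    fwd=58*c+(-54)*s
    lf=58*c-29*s; lu=-29*c-58*s
    rot=R.from_rotvec(ax*np.radians(t))*R.from_euler('xyz',[180,0,yaw],degrees=True)
    # corner placed at chute y=212,z=128
    y=.212+fwd/1000; z=.128-up/1000
    print(t,'lip y,z',y-lf/1000,z+lu/1000,'TCP',W(y,z).round(4),'rpy',rot.as_euler('xyz',degrees=True).round(1)); to(W(y,z),rot)
```

```text
y axis [0.08976347 0.99596311]
0 lip y,z 0.21200000000000002 0.153 TCP [0.623  0.2715 0.182 ] rpy [180.    0.   -5.2]
[-1.034 -0.797  0.301] [-4.000e-03 -1.000e-03 -1.824e+00] t 4.05 F [ 1.   0.7 -5.8] w 0.0097 [0.4362 0.0037 0.2562]
30 lip y,z 0.19949999999999998 0.14965063509461096 TCP [0.6199 0.2369 0.2038] rpy [-150.     0.    -5.2]
[-0.896 -0.778  0.213] [ 0.543 -0.478 -1.778] t 4.05 F [ 1.   0.7 -5.8] w 0.0097 [0.4362 0.0037 0.2562]
40 lip y,z 0.1959303097578365 0.14715111107797446 TCP [0.6187 0.2234 0.2066] rpy [-140.     0.    -5.2]
[-0.843 -0.77   0.202] [ 0.724 -0.637 -1.743] t 4.05 F [ 1.   0.7 -5.8] w 0.0097 [0.4362 0.0037 0.2562]
45 lip y,z 0.1943223304703363 0.14567766952966368 TCP [0.6181 0.2166 0.2072] rpy [-135.     0.    -5.2]
[-0.815 -0.767  0.199] [ 0.815 -0.715 -1.722] t 4.05 F [ 1.   0.7 -5.8] w 0.0097 [0.4362 0.0037 0.2562]
```

Call:
jog_arm(
  steps=[
    [[255,-0.03,-0.03,0,0,0,-0.05],[255,-0.1,-0.08,0,0,0,-0.18],[255,-0.2,-0.16,0,0,0,-0.36],[255,-0.32,-0.25,0,0,0,-0.54],[255,-0.44,-0.34,0,0,0,-0.72],[255,-0.54,-0.42,0,0,0,-0.86],[255,-0.6,-0.46,0,0,0,-0.92],[255,-0.6,-0.46,0,0,0,-0.92]],
  ],
)

```text
t: 4.85
eef_pos: [0.5435, 0.1608, 0.2504]
ee_rot: [3.136, 0.002, -0.797]
force: [0.3, 0.2, -6.1]
width: 0.0097
gripper_force: 40.0
```

```bash
python3 -c "
from h import *
to([.624,.282,.235],-5.2)"
```

```text
[-0.121 -0.57   0.059] [ 0.006  0.004 -0.899] t 4.85 F [ 0.3  0.2 -6.1] w 0.0097 [0.5435 0.1608 0.2504]
```

Call:
jog_arm(
  steps=[
    [[255,-0.01,-0.03,0,0,0,-0.05],[255,-0.03,-0.1,0,0,0,-0.18],[255,-0.05,-0.2,0,0,0,-0.34],[255,-0.07,-0.32,0,0,0,-0.5],[255,-0.1,-0.44,0,0,0,-0.68],[255,-0.12,-0.53,0.02,0,0,-0.82],[255,-0.121,-0.57,0.03,0,0,-0.9],[255,-0.121,-0.57,0.03,0,0,-0.9]],
  ],
)

```text
t: 5.65
eef_pos: [0.6239, 0.2802, 0.2425]
ee_rot: [3.138, 0.005, -0.092]
force: [1.0, 0.4, -4.7]
width: 0.0097
gripper_force: 40.0
```

Run:
```python
from h import *
f=grab('top');g=grab('scene')
A=cv2.resize(f['color'][110:250,130:330],(560,392)); B=cv2.resize(g['color'][150:300,260:440],(470,392))
cv2.imwrite('pics/p2.png',cv2.resize(np.hstack([A,B]),(800,304))[:,:,::-1])
ps=np.radians(-5.15); ax=np.r_[np.cos(ps),np.sin(ps),0]
for t,p in((0,[.624,.282,.235]),(30,[.6199,.2369,.2038]),(40,[.6187,.2234,.2066]),(45,[.6181,.2166,.2072])):
    to(p,R.from_rotvec(ax*np.radians(t))*R.from_euler('xyz',[180,0,-5.2],degrees=True))
print(arm.get_state()['q'])
```

```text
[ 0.    -0.012  0.038] [ 0.003  0.004 -0.006] t 5.75 F [ 0.2 -1.  -4.7] w 0.0098 [0.6236 0.2791 0.2446]
[0.002 0.169 0.164] [ 0.67   0.002 -0.007] t 5.75 F [ 0.2 -1.  -4.7] w 0.0098 [0.6236 0.2791 0.2446]
[0.002 0.223 0.152] [ 0.892  0.001 -0.007] t 5.75 F [ 0.2 -1.  -4.7] w 0.0098 [0.6236 0.2791 0.2446]
[0.002 0.251 0.15 ] [ 1.003  0.    -0.007] t 5.75 F [ 0.2 -1.  -4.7] w 0.0098 [0.6236 0.2791 0.2446]
[ 7.05101814e-01  3.54325396e-01  9.98178993e-02 -4.70302370e-04
 -1.32010338e+00  7.70573757e-01]
```

View pics/p2.png

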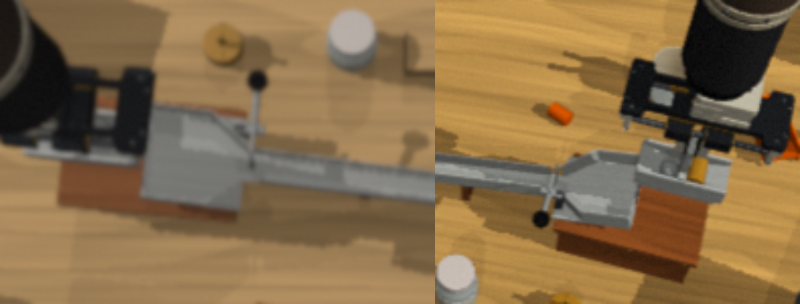

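The view shows the cylinder on the shelf side and the ball side facing the pan. The dish stands behind and above the low back wall, so I'll tip now.

Call:
jog_arm(
  steps=[
    [[255,0.0,0.04,0.06,0.1,0,0],[255,0.0,0.07,0.11,0.25,0,0],[255,0.0,0.093,0.142,0.333,0,0],[255,0.0,0.093,0.142,0.333,0,0],[255,0.001,0.143,0.152,0.5,0,0],[255,0.001,0.17,0.155,0.65,0,0],[255,0.002,0.2,0.154,0.8,0,0],[255,0.002,0.223,0.152,0.89,0,0]],
  ],
)

```text
t: 6.55
eef_pos: [0.6195, 0.2223, 0.2092]
ee_rot: [-2.44, -0.0, -0.096]
force: [1.2, 0.0, -4.8]
width: 0.0096
gripper_force: 40.1
```

Call:
jog_arm(
  steps=[
    [[255,0,0,0,0,0,0],[255,0,0,0,0,0,0],[255,0,0,0,0,0,0],[255,0,0,0,0,0,0],[255,0,0,0,0,0,0]],
  ],
)

```text
t: 7.05
eef_pos: [0.6195, 0.2251, 0.2093]
ee_rot: [-2.443, -0.001, -0.092]
force: [-0.1, 0.4, -4.4]
width: 0.0094
gripper_force: 40.1
```

Run:
```python
from h import *
f=grab('top');g=grab('scene')
A=cv2.resize(f['color'][110:250,130:330],(560,392)); B=cv2.resize(g['color'][150:300,260:440],(470,392))
cv2.imwrite('pics/p3.png',cv2.resize(np.hstack([A,B]),(800,304))[:,:,::-1])
to([.624,.29,.27],-5.2)
```

```text
[-0.006 -0.356 -0.018] [-0.89  -0.001 -0.002] t 7.15 F [-0.2  0.5 -4.3] w 0.0092 [0.6195 0.2249 0.2092]
```

View pics/p3.png

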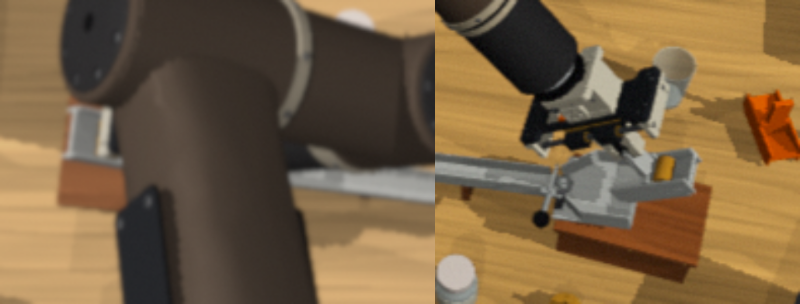

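The ball has dropped and lies at the stop (about (565,185) in the right half). The cylinder is still in its compartment at (665,167), so I'll bring the dish back level.

Call:
jog_arm(
  steps=[
    [[255,0,-0.02,-0.001,-0.05,0,0],[255,0,-0.07,-0.004,-0.17,0,0],[255,0,-0.14,-0.007,-0.34,0,0],[255,0,-0.2,-0.01,-0.5,0,0],[255,0,-0.27,-0.014,-0.67,0,0],[255,-0.003,-0.33,-0.017,-0.82,0,0],[255,-0.006,-0.356,-0.018,-0.89,0,0],[255,-0.006,-0.356,-0.018,-0.89,0,0]],
  ],
)

```text
t: 7.95
eef_pos: [0.6234, 0.293, 0.2688]
ee_rot: [3.14, 0.001, -0.09]
force: [1.0, 1.2, -5.1]
width: 0.0095
gripper_force: 40.0
```

Run:
```python
from h import *
f=grab('top'); g=grab('scene')
A=cv2.resize(f['color'][110:250,130:330],(560,392)); B=cv2.resize(g['color'][150:300,260:440],(470,392))
cv2.imwrite('pics/p4.png',cv2.resize(np.hstack([A,B]),(800,304))[:,:,::-1])
to([.54,.16,.27],-50); to([.436,.004,.1],-87.1)
```

```text
[-0.285  0.551 -0.005] [-0.     0.002  0.993] t 8.05 F [-0.1 -0.6 -5. ] w 0.0096 [0.6236 0.2905 0.2688]
[-0.641  1.211  0.675] [1.000e-03 2.000e-03 1.818e+00] t 8.05 F [-0.1 -0.6 -5. ] w 0.0096 [0.6236 0.2905 0.2688]
```

View pics/p4.png

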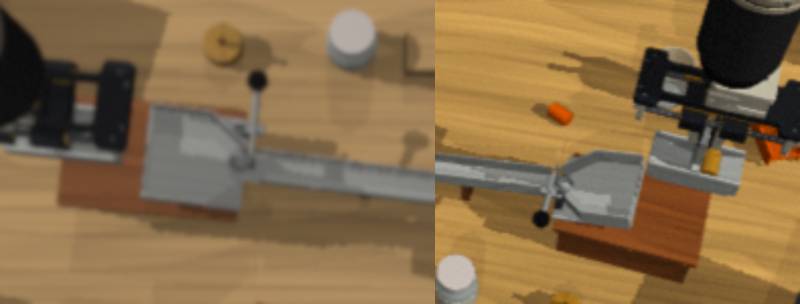

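The ball rests at the stop (top half, (240,160)) and the dish keeps only the cylinder. I'll return the dish to its place.

Call:
jog_arm(
  steps=[
    [[255,-0.02,0.04,0,0,0,0.06],[255,-0.06,0.12,0,0,0,0.2],[255,-0.11,0.22,0,0,0,0.36],[255,-0.17,0.33,0,0,0,0.53],[255,-0.22,0.43,0,0,0,0.7],[255,-0.26,0.51,0,0,0,0.84],[255,-0.285,0.551,0,0,0,0.92],[255,-0.285,0.551,0,0,0,0.92]],
  ],
)

```text
t: 8.85
eef_pos: [0.5395, 0.1564, 0.2706]
ee_rot: [-3.139, 0.001, -0.821]
force: [-0.4, 0.5, -4.0]
width: 0.0095
gripper_force: 40.0
```

```bash
python3 -c "
from h import *
to([.436,.004,.15],-87.1)"
```

```text
[0.165 0.719 0.481] [-0.002  0.002  0.89 ] t 8.85 F [-0.4  0.5 -4. ] w 0.0095 [0.5395 0.1564 0.2706]
```

Call:
jog_arm(
  steps=[
    [[255,0.02,0.06,0.02,0,0,0.06],[255,0.05,0.18,0.08,0,0,0.2],[255,0.08,0.32,0.16,0,0,0.36],[255,0.11,0.46,0.25,0,0,0.53],[255,0.14,0.58,0.34,0,0,0.7],[255,0.155,0.68,0.42,0,0,0.83],[255,0.165,0.719,0.48,0,0,0.89],[255,0.165,0.719,0.48,0,0,0.89]],
  ],
)

```text
t: 9.65
eef_pos: [0.4355, 0.0038, 0.1482]
ee_rot: [3.139, 0.0, -1.518]
force: [-0.1, -0.6, -2.8]
width: 0.0092
gripper_force: 40.0
```

```bash
python3 -c "
from h import *
to([.436,.004,.0555],-87.1)"
```

```text
[-0.    -0.003  0.371] [0.003 0.    0.002] t 9.65 F [-0.1 -0.6 -2.8] w 0.0092 [0.4355 0.0038 0.1482]
```

Call:
jog_arm(
  steps=[
    [[255,0,0,0.08,0,0,0],[255,0,0,0.2,0,0,0],[255,0,0,0.3,0,0,0],[255,0,0,0.34,0,0,0],[255,0,0,0.36,0,0,0],[255,0,0,0.37,0,0,0],[255,0,0,0.375,0,0,0],[255,0,0,0.375,0,0,0]],
  ],
)

```text
t: 10.45
eef_pos: [0.4385, 0.0058, 0.0567]
ee_rot: [-3.14, 0.001, -1.515]
force: [-0.3, -0.5, -4.2]
width: 0.0097
gripper_force: 40.0
```

Call:
jog_arm(
  steps=[
    [[255,0,0,0.004,0,0,0],[255,0,0,0.008,0,0,0],[255,0,0,0.01,0,0,0],[255,0,0,0.01,0,0,0]],
  ],
)

```text
t: 10.85
eef_pos: [0.4383, 0.0057, 0.0549]
ee_rot: [-3.14, 0.0, -1.515]
force: [-5.6, 1.6, 13.6]
width: 0.0093
gripper_force: 40.0
```

Contact with the bench. I'll open the fingers only about 45 mm, then rise.

Call:
jog_arm(
  steps=[
    [[255,0,0,-0.004,0,0,0],[220,0,0,-0.004,0,0,0],[180,0,0,-0.004,0,0,0],[130,0,0,-0.004,0,0,0],[130,0,0,-0.004,0,0,0],[130,0,0,-0.15,0,0,0],[130,0,0,-0.35,0,0,0],[130,0,0,-0.55,0,0,0]],
  ],
)

```text
t: 11.65
eef_pos: [0.4372, 0.0052, 0.1924]
ee_rot: [3.14, -0.001, -1.515]
force: [2.0, 1.3, -0.0]
width: 0.0429
gripper_force: 0.0
```

Run:
```python
from h import *
f=grab('wrist');g=grab('scene')
A=f['color'][100:300,150:420]; B=g['color'][150:300,200:402]
cv2.imwrite('pics/p5.png',np.hstack([cv2.resize(A,(405,300)),cv2.resize(B,(395,300))])[:,:,::-1])
to([.6948,.1068,.19],-60)
```

```text
[-0.344 -1.032  0.043] [-0.015 -0.    -0.595] t 11.75 F [ 0.2  1.3 -0.5] w 0.0428 [0.4418 0.0065 0.1977]
```

View pics/p5.png

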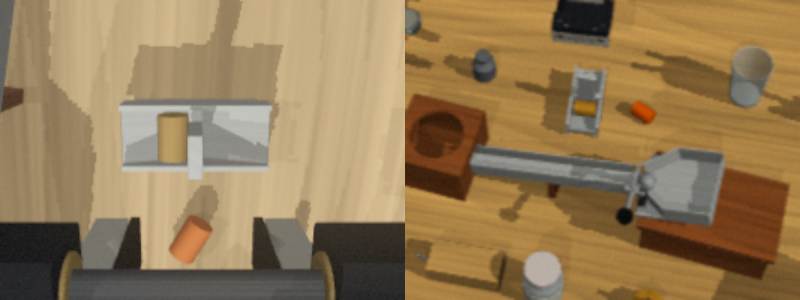

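The dish stands upright with the cylinder in it, and the ball waits at the stop (right half, (648,180)). The lever is next.

Call:
jog_arm(
  steps=[
    [[255,-0.2,-0.7,0,0,0,-0.9],[255,-0.2,-0.7,0,0,0,-0.9],[255,-0.2,-0.7,0,0,0,-0.9],[255,-0.2,-0.7,0,0,0,-0.9],[255,-0.2,-0.7,0,0,0,-0.9],[255,-0.2,-0.7,0,0,0,-0.9]],
  ],
)

```text
t: 12.35
eef_pos: [0.6101, 0.0652, 0.1895]
ee_rot: [3.14, 0.001, -0.807]
force: [0.3, -0.0, 0.4]
width: 0.0024
gripper_force: 0.0
```

Run:
```python
from h import *
import pickle
a,b=pickle.load(open('f0.pkl','rb'))
g=cv2.cvtColor(a['color'],cv2.COLOR_RGB2GRAY)[250:266,304:320]
w=np.argwhere(g<50).mean(0)+[250,304]; 
(o1,r1),(o2,r2)=ray(a,w[1],w[0]),ray(b,247.94,146.55)
s=np.linalg.lstsq(np.c_[r1,-r2],o2-o1,rcond=None)[0]; print(w,o1+r1*s[0],o2+r2*s[1],onz(a,w[1],w[0],.145))
to([.6958,.1065,.175],-10)
```

```text
[257.31147541 312.18032787] [0.69530925 0.10638662 0.14709918] [0.69522468 0.10697606 0.14712531] [0.69423862 0.10632604 0.145     ]
[ 0.118 -0.362  0.057] [ 0.002  0.002 -0.806] t 12.35 F [ 0.3 -0.   0.4] w 0.0024 [0.6101 0.0652 0.1895]
```

Call:
jog_arm(
  steps=[
    [[255,0.118,-0.362,0,0,0,-0.806],[255,0.118,-0.362,0,0,0,-0.806],[255,0.118,-0.362,0.03,0,0,-0.806],[255,0.118,-0.362,0.057,0,0,-0.806],[255,0.118,-0.362,0.057,0,0,-0.806],[255,0.118,-0.362,0.057,0,0,-0.806],[255,0.118,-0.362,0.057,0,0,-0.806]],
  ],
)

```text
t: 13.05
eef_pos: [0.6954, 0.1062, 0.1772]
ee_rot: [-3.141, -0.001, -0.179]
force: [0.5, 0.1, 0.1]
width: 0.0005
gripper_force: 0.0
```

```bash
python3 -c "
from h import *
to([.6952,.1065,.109],-10)"
```

```text
[-0.001 -0.001  0.273] [-0.    -0.001 -0.005] t 13.05 F [0.5 0.1 0.1] w 0.0005 [0.6954 0.1062 0.1772]
```

Call:
jog_arm(
  steps=[
    [[255,0,0,0.06,0,0,0],[255,0,0,0.1,0,0,0],[255,0,0,0.14,0,0,0],[255,0,0,0.18,0,0,0],[255,0,0,0.22,0,0,0],[255,0,0,0.25,0,0,0],[255,0,0,0.264,0,0,0],[255,0,0,0.264,0,0,0]],
  ],
)

```text
t: 13.85
eef_pos: [0.6951, 0.1062, 0.1099]
ee_rot: [3.141, 0.001, -0.176]
force: [-0.2, 0.3, -0.4]
width: 0.0005
gripper_force: 0.0
```

Call:
jog_arm(
  steps=[
    [[255,0,0,0.006,0,0,0],[255,0,0,0.01,0,0,0],[255,0,0,0.014,0,0,0],[255,0,0,0.014,0,0,0]],
  ],
)

```text
t: 14.25
eef_pos: [0.6955, 0.1063, 0.1072]
ee_rot: [-3.142, 0.0, -0.176]
force: [0.3, -1.4, 1.1]
width: 0.0002
gripper_force: 0.4
```

Call:
jog_arm(
  steps=[
    [[255,0,0,0.004,0,0,0],[255,0,0,0.008,0,0,0],[255,0,0,0.012,0,0,0],[255,0,0,0.012,0,0,0]],
  ],
)

```text
t: 14.65
eef_pos: [0.6955, 0.1062, 0.1039]
ee_rot: [3.141, 0.0, -0.176]
force: [-0.6, 0.3, 1.6]
width: 0.0007
gripper_force: 0.4
```

Run:
```python
from h import *
f=grab('wrist');g=grab('scene')
cv2.imwrite('pics/p6.png',np.hstack([cv2.resize(f['color'],(400,300)),cv2.resize(g['color'][150:300,190:390],(400,300))])[:,:,::-1])
to([.6952,.1065,.107],-10)
```

```text
[-0.002 -0.    -0.012] [-0.     0.    -0.001] t 14.75 F [-0.8 -0.2  0.1] w 0.0006 [0.6956 0.1063 0.1041]
```

View pics/p6.png

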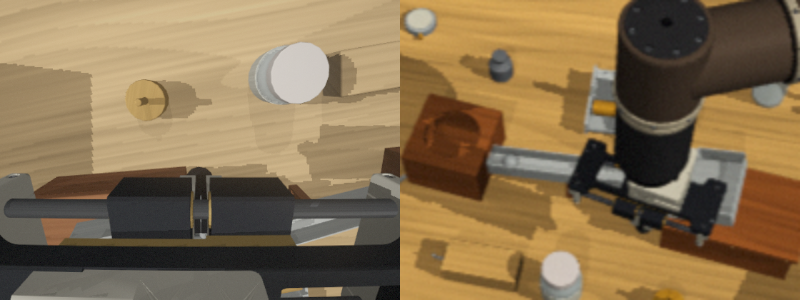

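The ball has been let go and is running near the channel's foot (right half, about (508,160)). I'll press a little further until I feel the end of travel.

Call:
jog_arm(
  steps=[
    [[255,0,0,0.004,0,0,0],[255,0,0,0.008,0,0,0],[255,0,0,0.012,0,0,0],[255,0,0,0.012,0,0,0]],
  ],
)

```text
t: 15.15
eef_pos: [0.6955, 0.1063, 0.1009]
ee_rot: [3.141, 0.0, -0.176]
force: [0.1, 0.7, 1.2]
width: 0.0004
gripper_force: 0.5
```

Call:
jog_arm(
  steps=[
    [[255,0,0,-0.15,0,0,0],[255,0,0,-0.3,0,0,0],[255,-0.2,-0.1,-0.4,0,0,0],[255,-0.4,-0.3,-0.4,0,0,0],[255,-0.6,-0.5,-0.4,0,0,0],[255,-0.6,-0.6,-0.4,0,0,0],[255,-0.6,-0.6,-0.4,0,0,0]],
  ],
)

```text
t: 15.85
eef_pos: [0.5726, 0.2835, 0.2018]
ee_rot: [-3.14, -0.001, -0.173]
force: [0.8, 0.0, 0.9]
width: 0.0005
gripper_force: 0.0
```

Run:
```python
from h import *
a=grab('scene');b=grab('top')
cv2.imwrite('pics/p7.png',np.hstack([cv2.resize(b['color'][120:240,220:400],(420,280)),cv2.resize(a['color'][170:290,190:350],(374,280))])[:,:,::-1])
w=[]
for f,(v0,v1,u0,u1) in((a,(248,275,300,325)),(b,(136,162,236,262))):
    g=cv2.cvtColor(f['color'],cv2.COLOR_RGB2GRAY)[v0:v1,u0:u1]; p=np.argwhere(g<45); print(len(p)); w.append(p.mean(0)+[v0,u0])
(o1,r1),(o2,r2)=ray(a,w[0][1],w[0][0]),ray(b,w[1][1],w[1][0])
s=np.linalg.lstsq(np.c_[r1,-r2],o2-o1,rcond=None)[0]; print(w,o1+r1*s[0],o2+r2*s[1])
to([.51,-.392,.15],-87)
```

```text
93
36
[array([262.1827957 , 316.43010753]), array([149.36111111, 249.08333333])] [0.69317694 0.11958001 0.11818812] [0.6948607  0.10635128 0.11757565]
[0.213 2.704 0.203] [-1.000e-03  0.000e+00  1.714e+00] t 15.95 F [0.2 0.  0.3] w 0.0007 [0.5731 0.2832 0.2014]
```

View pics/p7.png

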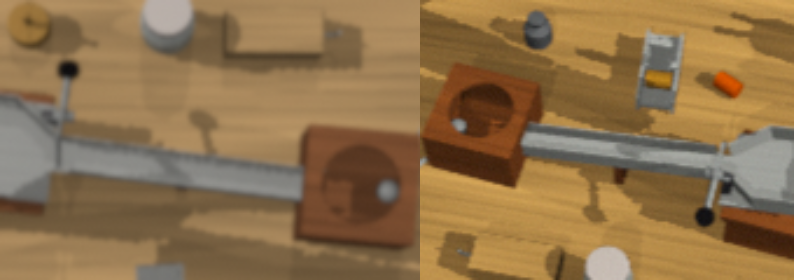

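The ball is in the box (top (387,190), scene (459,127) in the picture). I'll work out the pad's height now.

Run:
```python
from h import *
import pickle
a,b=pickle.load(open('f0.pkl','rb'))
p0=np.array([.6952,.1065,.147])
for z in (.147,.127,.117,.107,.1):
    p=p0.copy();p[2]=z; print(z,proj(a,p).round(1),proj(b,p).round(1))
a=grab('scene');b=grab('top')
for f,(u0,v0) in((a,(312,262)),(b,(249,150))):
    g=cv2.cvtColor(f['color'],cv2.COLOR_RGB2GRAY)[v0-8:v0+9,u0-8:u0+9]; 
    n,l,st,ce=cv2.connectedComponentsWithStats((g<45).astype(np.uint8)); i=1+st[1:,4].argmax(); print(ce[i]+[u0-8,v0-8],st[i])
```

```text
0.147 [312.2 257.3] [248.1 146.6]
0.127 [311.8 260.6] [248.7 148.4]
0.117 [311.6 262.2] [249.  149.3]
0.107 [311.4 263.8] [249.3 150.1]
0.1 [311.3 264.9] [249.5 150.7]
[311.39583333 262.54166667] [ 4  5  8  8 48]
[249.08333333 149.36111111] [ 5  5  7  6 36]
```

Run:
```python
from h import *
import pickle
a,b=pickle.load(open('f0.pkl','rb'))
def tri(pa,pb):
    (o1,r1),(o2,r2)=ray(a,*pa),ray(b,*pb); s=np.linalg.lstsq(np.c_[r1,-r2],o2-o1,rcond=None)[0]; return o1+r1*s[0],o2+r2*s[1]
print(tri((311.4,262.54),(249.08,149.36)))
a=grab('scene','s8');b=grab('top','t8')
for f,u,v in((a,312,262),(b,249,150)): print(cv2.cvtColor(f['color'],cv2.COLOR_RGB2GRAY)[v-9:v+9,u-8:u+8])
```

```text
(array([0.69547328, 0.10597085, 0.11511884]), array([0.69539172, 0.10653933, 0.11514316]))
[[ 88  92  90  92  92  95  91  92  92 117 160 149  93  81  85  92]
 [ 87  89  87  89  88  88  89  89  99 126 160 142  89  81 104 127]
 [ 85  83  87  86  84  85  86  81  95 141 148 115  87  90 113 129]
 [ 90  92  88  93  87  87  86  84 106 153 150  98  83 113 144 154]
 [ 95  98  94  93  94  93  93  93 115 160 148  96  89 104 112 123]
 [101  98  98 101 100  94  85  70  91 144 143  97  96  94  87  86]
 [101 105 101 103  84  52  38  29  36  59  74  83  96  95  86  82]
 [105 102 102  91  59  28  18  19  16  21  36  74 100  98  84  75]
 [103 102 101  78  36  18  21  12  17  21  21  43  78  97  89  79]
 [ 96  95  92  73  28  20  20  14  23  19  16  39  78  92  86  84]
 [100  96  97  73  27  13  19  24  19  21  22  39  76  92  72  52]
 [102 100 100  82  44  21  18  17  20  22  17  46  81  95  86  68]
 [ 98  99  98  94  70  28  21  14  13  17  32  69  94  95  94  89]
 [100  97 100  98  83  55  33  26  28  42  72  92 100  98 100  98]
 [103 105 103 102  99  94  86  68  79  93  95  97 100 100  97  93]
 [13
[... 704 characters left out ...]
  17  20  39  75 109 125 131]
 [135 133 123  96  57  27  16  14  16  16  16  30  65 102 124 131]
 [135 134 124  95  56  28  18  14  12  16  15  27  61 101 124 133]
 [136 133 124  98  63  35  25  21  20  17  20  37  72 109 128 135]
 [134 133 127 110  85  60  52  50  41  33  40  62  91 118 131 135]
 [133 132 130 122 108  95  90  87  73  63  73  93 111 125 132 133]
 [133 133 133 130 124 119 117 113  99  91 104 117 126 130 132 133]
 [135 135 135 134 132 129 129 124 111 110 121 130 133 134 134 134]
 [136 137 136 135 133 131 132 125 115 119 129 135 137 137 137 137]
 [135 134 134 134 132 131 130 123 116 123 131 137 137 137 138 138]
 [132 133 133 133 131 131 130 120 115 124 133 136 138 137 137 139]]
```

The ball is in the box, but the images put the pad at only about 32 of its 40 mm. I'll press again and measure the force finely.

Call:
jog_arm(
  steps=[
    [[255,0.3,0.35,0,0,0,0],[255,0.6,0.6,0,0,0,0],[255,0.6,0.6,0,0,0,0],[255,0.6,0.6,0,0,0,0],[255,0.6,0.6,0.15,0,0,0],[255,0.6,0.6,0.29,0,0,0],[255,0.6,0.6,0.29,0,0,0],[255,0.6,0.6,0.29,0,0,0]],
  ],
)

```text
t: 16.95
eef_pos: [0.6958, 0.105, 0.1289]
ee_rot: [3.14, 0.001, -0.177]
force: [1.3, 0.5, 0.8]
width: 0.0003
gripper_force: 0.0
```

Run:
```python
from h import *
F=[]
for i in range(6): f=grab('scene');s=arm.get_state();F.append(np.r_[s['force'],s['moment'],s['gripper_force']])
print(np.mean(F,0).round(2),np.std(F,0).round(2))
to([.6965,.1065,.108],-10)
```

```text
[ 0.23  0.02 -0.07 -0.07  0.15  0.    0.  ] [0.43 0.81 0.65 0.04 0.03 0.02 0.  ]
[0.001 0.002 0.09 ] [-0.002 -0.003 -0.   ] t 17.25 F [ 0.6 -1.2 -0.5] w 0.0004 [0.6962 0.1069 0.1306]
```

Call:
jog_arm(
  steps=[
    [[255,0,0,0.03,0,0,0],[255,0,0,0.05,0,0,0],[255,0,0,0.07,0,0,0],[255,0,0,0.07,0,0,0]],
  ],
)

```text
t: 17.65
eef_pos: [0.6949, 0.1061, 0.1098]
ee_rot: [3.141, 0.002, -0.176]
force: [-0.3, 0.1, -0.5]
width: 0.0001
gripper_force: 0.0
```

```bash
cat > m.py <<'E'
from h import *
F=[]
for i in range(6): f=grab('scene');s=arm.get_state();F.append(np.r_[s['force'],s['moment'],s['gripper_force'],s['eef_pos']])
print(np.mean(F,0).round(3).tolist(),s['t'])
E
python3 m.py
```

```text
[-0.009, 0.148, 0.17, -0.065, 0.157, 0.031, 0.0, 0.696, 0.106, 0.111] 17.95
```

Call:
jog_arm(
  steps=[
    [[255,0,0,0.015,0,0,0],[255,0,0,0.03,0,0,0],[255,0,0,0.04,0,0,0],[255,0,0,0.05,0,0,0],[255,0,0,0.05,0,0,0]],
  ],
)

```text
t: 18.45
eef_pos: [0.6953, 0.1062, 0.0982]
ee_rot: [3.141, 0.001, -0.176]
force: [-0.4, 0.6, 0.6]
width: 0.0001
gripper_force: 0.2
```

```bash
python3 m.py
```

```text
[-0.029, -0.326, 0.206, -0.08, 0.151, -0.013, 0.004, 0.696, 0.106, 0.099] 18.75
```

Run:
```python
from h import *
f=grab('wrist','w9'); s=arm.get_state(); p=s['eef_pos']
print('tcp',proj(f,p).round(1)); E=np.array(f['extrinsics']); print('cam',(-E[:3,:3].T@E[:3,3]).round(3))
for z in (.085,.095,.105,.115):
    print(z,proj(f,[.6954,.1065,z]).round(1),'far edge',proj(f,[.7072,.1045,z]).round(1),'side',proj(f,[.6974,.1185,z]).round(1),proj(f,[.6934,.0945,z]).round(1))
g=cv2.cvtColor(f['color'],cv2.COLOR_RGB2GRAY); print(g[222:290:3,250:314:3])
```

```text
tcp [280.1 241.9]
cam [0.77  0.093 0.281]
0.085 [279.9 234.7] far edge [279.8 218.4] side [262.5 234.9] [297.4 234.6]
0.095 [279.9 240.2] far edge [279.8 223.1] side [261.6 240.4] [298.2 240. ]
0.105 [279.9 246.2] far edge [279.7 228.4] side [260.7 246.4] [299.1 246. ]
0.115 [279.8 252.8] far edge [279.7 234.2] side [259.6 253. ] [300.1 252.6]
[[177 172 169 168 166 165 165 165 165 165 166 162 164 165 166 166 168 171
  172 171 173 176]
 [163 162 163 163 162 165 163 164 166 168 166 170 169 171 171 174 173 174
  174 176 176 176]
 [162 166 164 166 167 168 169 167 171 171 172 172 175 175 178 175 178 176
  175 176 176 175]
 [168 170 170 170 171 172 172 172 176 175 175 176 176 178 175 177 177 176
  174 172 169 168]
 [172 162 153 150 176 176 161 162 159 178 175 174 172 171 170 169 168 169
  168 169 171 170]
 [ 75  73  78  75 143 138 139 110  53  52  51  54  58 120 135 136 136 157
  159 141 139 139]
 [ 80  76  72  70 138 137  52  49  45  48  50  50  52  45 112 139 137 140
  138 133 140 137]
 [ 68  71  71  68 133  51  47  50  49  51  48  45  44  46  50  86 136 137
  136 136 134 133]
 [ 66 111 
[... 685 characters left out ...]
1  36  29  73  98  41  36  40
   40  37  35  35]
 [ 35  32  29  29  36  39  78 105  30  32  27  31  35  71  72  50  33  35
   33  32  30  38]
 [ 23  36  34  33  33  34  88  99  31  31  38  30  33  53  78  53  31  35
   34  33  37  32]
 [ 46  46  52  47  47  41  91  88  34  30  81  29  26  37  81  61  51  49
   47  50  46  52]
 [ 46  49  51  47  50  37 100  67  41  37  72  41  42  38  85  71  48  50
   49  49  51  52]
 [ 51  54  54  51  49  42  97  53  52  55  53  51  51  58  82  98  53  54
   50  52  54  54]
 [ 55  54  52  55  50  44  97  63  63  64  60  61  64  65 130 101  55  54
   54  52  52  56]
 [ 54  55  53  52  57  45 100  67  70  69  71  70  68  65 135 111  53  54
   54  54  54  52]]
```

Call:
jog_arm(
  steps=[
    [[255,0,0,0.006,0,0,0],[255,0,0,0.012,0,0,0],[255,0,0,0.018,0,0,0],[255,0,0,0.018,0,0,0]],
  ],
)

```text
t: 19.2
eef_pos: [0.6956, 0.1063, 0.094]
ee_rot: [3.142, 0.0, -0.176]
force: [-0.1, -0.3, 0.3]
width: 0.0007
gripper_force: 0.4
```

Call:
jog_arm(
  steps=[
    [[255,0,0,0.006,0,0,0],[255,0,0,0.012,0,0,0],[255,0,0,0.012,0,0,0]],
  ],
)

```text
t: 19.5
eef_pos: [0.6961, 0.1063, 0.0915]
ee_rot: [-3.141, -0.001, -0.175]
force: [1.0, -0.4, 3.3]
width: 0.0005
gripper_force: 1.3
```

```bash
python3 m.py
python3 - <<'E'
from h import *
f=grab('wrist','w10'); g=cv2.cvtColor(f['color'],cv2.COLOR_RGB2GRAY); print(proj(f,arm.get_state()['eef_pos'])); print(g[222:250:2,250:314:3])
E
```

```text
[0.999, -0.207, 3.468, -0.177, -0.198, 0.011, 1.606, 0.696, 0.106, 0.092] 19.8
[280.13171847 241.87922645]
[[174 174 175 177 176 177 173 170 168 165 164 165 162 165 164 164 162 163
  163 164 166 165]
 [176 178 173 169 168 166 164 164 165 163 163 163 161 160 164 164 164 164
  167 170 171 172]
 [167 166 164 163 163 161 162 164 162 162 163 164 164 167 167 170 169 171
  172 172 175 174]
 [163 163 161 162 161 163 163 162 166 166 167 168 170 169 170 174 175 173
  174 173 174 175]
 [165 162 164 164 165 166 167 168 168 168 170 170 174 172 173 172 175 175
  175 174 174 174]
 [165 167 167 168 167 168 172 170 170 172 173 174 173 175 175 175 174 175
  175 175 174 176]
 [168 168 169 169 171 171 173 171 175 174 175 175 177 175 176 176 175 176
  171 172 170 169]
 [171 172 171 172 173 176 174 174 175 173 176 176 174 173 172 173 167 167
  166 167 168 167]
 [141 124 106 101 162 158 139 140 138 173 171 171 168 167 151 152 152 169
  170 154 155 157]
 [ 75  75  76  71 141 137 139 136 132 112 105 119 131 130 133 133 135 156
  157 137 139 136]
 [ 78  77  77  68 139 138 138 109  72  44  48  46  55 110 138 136 139 138
  140 139 137 137]
 [ 71  70  69  66 135 133  97  42  46  43  44  45  47  42 134 139 139 137
  137 135 135 136]
 [ 67 109 109 108 107 107 110 107  60  39  44  45  41 103 104 106 107 105
  107 107 126 134]
 [ 54  75  74  72  71  73  90 110  56  40  43  43  48 107 108  75  71  73
   72  71  83  87]]
```

Call:
jog_arm(
  steps=[
    [[255,0,0,0.006,0,0,0],[255,0,0,0.008,0,0,0],[255,0,0,0.008,0,0,0]],
  ],
)

```text
t: 20.15
eef_pos: [0.6966, 0.1063, 0.0905]
ee_rot: [-3.141, -0.002, -0.175]
force: [0.3, -0.9, 7.9]
width: 0.0005
gripper_force: 3.3
```

```bash
python3 m.py
```

```text
[1.49, -0.647, 8.413, -0.24, -0.189, 0.0, 3.321, 0.697, 0.106, 0.09] 20.45
```

The force rises to 8 N at the end stop, so the lever is fully down. I'll retract and go for the cover.

Call:
jog_arm(
  steps=[
    [[255,0,0,-0.15,0,0,0],[255,0,0,-0.3,0,0,0],[255,0,0,-0.44,0,0,0],[130,0.0,0.15,-0.44,0,0,0.15],[130,-0.1,0.35,-0.44,0,0,0.35],[130,-0.2,0.55,-0.44,0,0,0.55],[130,-0.3,0.75,-0.44,0,0,0.75],[130,-0.35,0.95,-0.44,0,0,0.9]],
  ],
)

```text
t: 21.25
eef_pos: [0.574, -0.0964, 0.1985]
ee_rot: [3.141, 0.002, -0.888]
force: [1.9, -0.9, -0.4]
width: 0.0351
gripper_force: 0.0
```

Run:
```python
from h import *
to([.51,-.391,.16],-87); f=grab('top')
# pad check + cover re-measure from the top view
g=cv2.cvtColor(f['color'],cv2.COLOR_RGB2GRAY)[140:160,240:258]; n,l,st,ce=cv2.connectedComponentsWithStats((g<45).astype(np.uint8)); i=1+st[1:,4].argmax(); print(ce[i]+[240,140],st[i])
```

```text
[0.753 0.942 0.154] [0.002 0.002 0.803] t 21.25 F [ 1.9 -0.9 -0.4] w 0.0351 [ 0.574  -0.0964  0.1985]Traceback (most recent call last):
  File "<stdin>", line 4, in <module>
ValueError: attempt to get argmax of an empty sequence
```

Call:
jog_arm(
  steps=[
    [[130,0.12,0.15,0,0,0,0.15],[130,0.25,0.31,0,0,0,0.34],[130,0.38,0.47,0,0,0,0.5],[130,0.5,0.63,0,0,0,0.65],[130,0.62,0.78,0.05,0,0,0.78],[130,0.753,0.942,0.1,0,0,0.803],[130,0.753,0.942,0.13,0,0,0.803],[130,0.753,0.942,0.13,0,0,0.803]],
  ],
)

```text
t: 22.1
eef_pos: [0.5122, -0.391, 0.1638]
ee_rot: [3.137, 0.003, -1.516]
force: [0.2, -0.0, -0.6]
width: 0.0429
gripper_force: 0.0
```

Run:
```python
from h import *
f=grab('wrist','w11'); s=arm.get_state(); print(s['eef_pos'],s['width'])
for n,p in(('disc',[.5096,-.3926,.016]),('knobtop',[.51,-.391,.052])): print(n,proj(f,p).round(1))
hsv=cv2.cvtColor(f['color'],cv2.COLOR_RGB2HSV); m=cv2.inRange(hsv,(0,110,20),(11,255,190))
n,l,st,ce=cv2.connectedComponentsWithStats(m)
for i in range(1,n):
    if st[i,4]>150: print(st[i],ce[i].round(1))
d=proj(f,[.5096,-.3926,.016]).astype(int); print(hsv[max(d[1]-45,0):d[1]+46:15,d[0]-60:d[0]+61:20].tolist())
b=grab('top'); hsv=cv2.cvtColor(b['color'],cv2.COLOR_RGB2GRAY); print(hsv[146:156,243:256])
```

```text
[ 0.5132023  -0.39025558  0.16509949] 0.04331016253019898
disc [281.3 190.8]
knobtop [281.  200.3]
[ 22 186  58  33 410] [ 49. 203.]
[ 81 217  30  26 198] [ 93.9 229.2]
[[[19, 85, 197], [18, 88, 195], [19, 90, 161], [17, 99, 144], [19, 91, 165], [18, 85, 196], [19, 87, 197]], [[19, 87, 197], [19, 84, 194], [13, 123, 172], [13, 127, 144], [13, 124, 161], [18, 100, 158], [19, 88, 191]], [[19, 86, 199], [13, 124, 167], [14, 126, 166], [14, 137, 132], [13, 124, 161], [13, 126, 164], [19, 88, 188]], [[19, 85, 200], [13, 125, 167], [14, 126, 172], [13, 139, 99], [13, 124, 158], [13, 126, 160], [18, 89, 194]], [[18, 93, 161], [14, 116, 183], [13, 124, 173], [13, 129, 107], [14, 129, 158], [13, 128, 161], [19, 87, 197]], [[18, 92, 160], [18, 91, 166], [13, 127, 163], [13, 129, 160], [13, 125, 163], [19, 86, 201], [19, 83, 196]], [[18, 92, 160], [18, 93, 164], [19, 96, 159], [19, 94, 166], [19, 84, 203], [19, 86, 199], [18, 84, 197]]]
[[138 138 137 136 136 137 137 139 139 140 140 140 140]
 [139 139 136 133 128 126 123 126 128 132 135 138 139]
 [141 137 129 117 106  98  96  98 104 113 126 135 138]
 [140 130 111  87  68  58  54  58  67  84 109 130 139]
 [137 116  85  55  34  26  23  25  33  52  87 122 139]
 [132 105  67  33  20  16  14  14  17  35  73 113 136]
 [130 103  62  31  18  16  16  16  16  27  64 106 134]
 [133 109  73  41  28  26  23  20  20  33  67 106 130]
 [138 122  95  67  60  56  49  40  45  61  88 116 134]
 [143 135 120 103  96  92  82  73  82 100 118 132 140]]
```

Run:
```python
from h import *
f=grab('wrist','w12'); hsv=cv2.cvtColor(f['color'],cv2.COLOR_RGB2HSV)
m=cv2.inRange(hsv,(9,108,30),(16,255,230)); m[:120]=0; m[260:]=0; m[:,:215]=0; m[:,350:]=0
m=cv2.morphologyEx(m,cv2.MORPH_OPEN,np.ones((3,3)))
c=max(cv2.findContours(m,cv2.RETR_EXTERNAL,cv2.CHAIN_APPROX_NONE)[0],key=cv2.contourArea)
e=cv2.fitEllipse(cv2.convexHull(c)); print(e,cv2.boundingRect(c),onz(f,*e[0],.014))
x,y,w,h=cv2.boundingRect(c); print('L/R',onz(f,x,e[0][1],.014),onz(f,x+w-1,e[0][1],.014))
g=cv2.cvtColor(f['color'],cv2.COLOR_RGB2GRAY); print(g[180:228:4,262:302:2])
to([.51,-.391,.1],-87)
```

```text
((283.65936279296875, 187.57205200195312), (86.0355453491211, 87.5191421508789), 78.2354965209961) (240, 145, 88, 86) [ 0.50939272 -0.39449605  0.014     ]
L/R [ 0.55887224 -0.39164725  0.014     ] [ 0.46024289 -0.3973567   0.014     ]
[[139 142 139 136 134 131 132 130 100 102  98  96 103 110 108 107 103 109
  125 121]
 [138 137 134 134 132 130 129 112  52  52  53  56  53  54  54  89  90 113
  118 120]
 [136 133 131 130 128 127 107  53  51  61  72  74  70  67  58  55 115 120
  118 112]
 [132 129 128 132 130 135  91  68  85  79  81  80  79  79  82  75  88 116
  118 123]
 [132 132 131 135 138 140  85  76  78  81  81  83  81  76  78  80  83 119
  120 119]
 [132 132 130 138 138 133  95  74  78  81  79  82  79  79  80  83  90 122
  124 121]
 [133 140 140 133 132 124 125 117  81  79  80  83  79  80  76 108 129 126
  124 120]
 [141 137 130 126 126 123 126 127 127 125 127 124 124 126 128 128 124 122
  123 125]
 [129 128 124 122 126 129 128 129 128 125 125 126 129 127 122 120 122 125
  124 128]
 [127 125 128 130 126 126 127 126 124 128 128 126 123 121 123 122 124 128
  128 124]
 [126 129 127 126 130 126 124 122 127 127 121 119 123 123 124 129 125 123
  121 126]
 [129 130 129 126 119 121 125 128 122 119 125 126 125 127 127 121 122 127
  130 126]]
[0.005 0.019 0.267] [0.    0.    0.008] t 22.25 F [0.6 0.9 0.4] w 0.0429 [ 0.5147 -0.3895  0.1669]
```

Call:
jog_arm(
  steps=[
    [[130,0.014,0.012,0.1,0,0,0],[130,0.014,0.012,0.25,0,0,0],[130,0.014,0.012,0.36,0,0,0],[130,0.014,0.012,0.4,0,0,0],[130,0.014,0.012,0.4,0,0,0],[130,0.014,0.012,0.4,0,0,0]],
  ],
)

```text
t: 22.85
eef_pos: [0.513, -0.3941, 0.0684]
ee_rot: [-3.14, -0.001, -1.512]
force: [-0.0, 0.9, 1.0]
width: 0.0433
gripper_force: 0.0
```

Run:
```python
from h import *
for i in range(4): grab('top'); print(arm.get_state()['eef_pos'].round(4))
to([.5085,-.394,.024],-87)
```

```text
[ 0.513  -0.3943  0.0687]
[ 0.513  -0.3944  0.0688]
[ 0.5127 -0.3944  0.0686]
[ 0.5125 -0.3944  0.0683]
[-0.003  0.016  0.177] [-0.003 -0.001  0.007] t 23.05 F [-0.4 -0.5 -0.3] w 0.0428 [ 0.5125 -0.3944  0.0683]
```

Call:
jog_arm(
  steps=[
    [[130,0,0.016,0.05,0,0,0],[130,0,0.016,0.1,0,0,0],[130,0,0.016,0.14,0,0,0],[130,0,0.016,0.165,0,0,0],[130,0,0.016,0.177,0,0,0],[130,0,0.016,0.177,0,0,0]],
  ],
)

```text
t: 23.65
eef_pos: [0.5073, -0.3943, 0.0217]
ee_rot: [3.141, 0.0, -1.513]
force: [-0.7, -0.1, 0.6]
width: 0.043
gripper_force: 0.0
```

```bash
python3 m.py
```

```text
[0.156, -0.195, 0.195, 0.036, 0.095, 0.011, 0.0, 0.508, -0.394, 0.023] 23.95
```

No contact with the disc. I'll grip the knob.

Call:
jog_arm(
  steps=[
    [[160,0,0,0,0,0,0],[190,0,0,0,0,0,0],[255,0,0,0,0,0,0],[255,0,0,0,0,0,0],[255,0,0,0,0,0,0],[255,0,0,0,0,0,0]],
  ],
  newtons=30,
)

```text
t: 24.55
eef_pos: [0.5078, -0.3944, 0.0226]
ee_rot: [-3.141, -0.0, -1.513]
force: [-0.3, -0.1, 0.9]
width: 0.0201
gripper_force: 30.0
```

```bash
python3 m.py
```

```text
[0.983, 0.263, 1.346, 0.081, -0.214, -0.02, 30.0, 0.508, -0.394, 0.023] 24.85
```

Call:
jog_arm(
  steps=[
    [[255,0,0,-0.05,0,0,0],[255,0,0,-0.15,0,0,0],[255,0,0,-0.3,0,0,0],[255,0,0,-0.42,0,0,0],[255,0,0,-0.48,0,0,0],[255,0,0,-0.5,0,0,0],[255,0,0,-0.5,0,0,0]],
  ],
)

```text
t: 25.55
eef_pos: [0.5075, -0.3943, 0.1481]
ee_rot: [-3.141, -0.0, -1.513]
force: [-0.3, -0.0, -1.7]
width: 0.0203
gripper_force: 30.0
```

Run:
```python
from h import *
import pickle
for i in range(4): f=grab('wrist')
b=pickle.load(open('f0.pkl','rb'))[1]
# mouth: fit ellipse to dark round opening in first top view
crop=b['color'][172:228,345:403]; g=cv2.cvtColor(crop,cv2.COLOR_RGB2GRAY); g=cv2.GaussianBlur(g,(3,3),0)
t,m=cv2.threshold(g,0,255,cv2.THRESH_OTSU+cv2.THRESH_BINARY_INV)
print(t)
for c in cv2.findContours(m,cv2.RETR_EXTERNAL,cv2.CHAIN_APPROX_NONE)[0]:
    if cv2.contourArea(c)>150:
        e=cv2.fitEllipse(cv2.convexHull(c)); u=np.add(e[0],(345,172)); print(e,u,onz(b,*u,.08))
s=R.from_euler('z',-5.15,degrees=True).apply([0,-.21,0])+[.5988,.0026,.08]; print('by chute axis',s)
to([.580,-.204,.15],-87)
```

```text
91.0
((29.811973571777344, 29.377744674682617), (56.403533935546875, 77.47882080078125), 93.97550964355469) [374.81197357 201.37774467] [ 0.57339494 -0.20495586  0.08      ]
by chute axis [ 0.57994967 -0.20655225  0.08      ]
[-0.742 -0.336 -0.016] [0.003 0.002 0.007] t 25.75 F [-0.2  0.  -1.3] w 0.0204 [ 0.5068 -0.394   0.146 ]
```

Call:
jog_arm(
  steps=[
    [[255,-0.04,-0.02,0,0,0,0],[255,-0.14,-0.07,0,0,0,0],[255,-0.3,-0.14,0,0,0,0],[255,-0.46,-0.21,0,0,0,0],[255,-0.6,-0.27,0,0,0,0],[255,-0.7,-0.315,0,0,0,0],[255,-0.742,-0.336,0,0,0,0],[255,-0.742,-0.336,0,0,0,0]],
  ],
)

```text
t: 26.55
eef_pos: [0.5812, -0.2025, 0.1469]
ee_rot: [3.141, 0.0, -1.511]
force: [-0.4, 0.1, -1.7]
width: 0.0202
gripper_force: 30.0
```

Run:
```python
from h import *
import pickle
a=pickle.load(open('f0.pkl','rb'))[0]
print('scene mouth',onz(a,216.3,217.4,.08))
# box edges in scene/top by corner refinement are within mm; check the box top outline in both
for i in range(3): f=grab('wrist','w13')
d=R.from_euler('z',-5.15,degrees=True)
for y in(.06,-.06):
  for x in (.06,-.06): print(x,y,proj(f,d.apply([x,y,0])+[.58,-.2045,.08]).round(0))
g=cv2.cvtColor(f['color'],cv2.COLOR_RGB2HSV); 
print('row scan hue/sat'); 
for v in (60,90,120,150,180): print(v,[(u,int(g[v,u,0]),int(g[v,u,1]),int(g[v,u,2])) for u in range(180,400,12)])
to([.580,-.2045,.094],-87)
```

```text
scene mouth [ 0.58446649 -0.20234874  0.08      ]
0.06 0.06 [205. 266.]
-0.06 0.06 [334. 283.]
0.06 -0.06 [217. 132.]
-0.06 -0.06 [363. 155.]
row scan hue/sat
60 [(180, 19, 84, 204), (192, 19, 82, 198), (204, 19, 86, 205), (216, 19, 79, 219), (228, 19, 87, 202), (240, 19, 85, 201), (252, 19, 97, 157), (264, 18, 91, 171), (276, 18, 89, 169), (288, 19, 91, 169), (300, 19, 88, 173), (312, 19, 89, 177), (324, 18, 90, 167), (336, 18, 94, 169), (348, 19, 88, 180), (360, 18, 89, 178), (372, 19, 91, 169), (384, 19, 80, 218), (396, 19, 84, 207)]
90 [(180, 36, 7, 187), (192, 18, 85, 189), (204, 18, 89, 169), (216, 19, 87, 184), (228, 19, 85, 205), (240, 18, 85, 202), (252, 18, 93, 159), (264, 18, 89, 174), (276, 19, 89, 172), (288, 18, 90, 173), (300, 19, 90, 170), (312, 19, 89, 180), (324, 19, 95, 170), (336, 18, 89, 175), (348, 19, 90, 178), (360, 19, 87, 181), (372, 19, 83, 209), (384, 19, 81, 213), (396, 19, 81, 213)]
120 [(180, 18, 84, 206), (192, 18, 84, 198), (204, 19, 84, 207), (216, 19, 78, 219), (228, 30, 8, 160), (240, 18, 92, 155), (252, 19, 93, 159), (264, 18, 91, 174), (276, 19, 
[... 410 characters left out ...]
 131, 142), (300, 13, 131, 138), (312, 13, 129, 136), (324, 12, 129, 134), (336, 14, 131, 109), (348, 14, 129, 107), (360, 19, 79, 214), (372, 19, 85, 205), (384, 19, 83, 206), (396, 19, 84, 207)]
180 [(180, 19, 82, 208), (192, 19, 79, 216), (204, 19, 80, 213), (216, 14, 127, 167), (228, 13, 128, 164), (240, 12, 131, 121), (252, 14, 128, 182), (264, 13, 136, 144), (276, 12, 134, 143), (288, 12, 132, 147), (300, 12, 127, 148), (312, 12, 124, 146), (324, 12, 125, 124), (336, 12, 129, 125), (348, 13, 125, 159), (360, 19, 85, 197), (372, 19, 84, 203), (384, 19, 84, 200), (396, 19, 84, 204)]
[-0.001  0.001  0.212] [ 0.001 -0.     0.006] t 26.7 F [-0.8 -0.8 -0.8] w 0.0204 [ 0.5803 -0.2048  0.1471]
```

The box edges match the prediction. I'll lower the plug into the mouth.

Call:
jog_arm(
  steps=[
    [[255,0,0,0.05,0,0,0],[255,0,0,0.1,0,0,0],[255,0,0,0.14,0,0,0],[255,0,0,0.165,0,0,0],[255,0,0,0.18,0,0,0],[255,0,0,0.19,0,0,0],[255,0,0,0.196,0,0,0],[255,0,0,0.196,0,0,0]],
  ],
)

```text
t: 27.5
eef_pos: [0.5809, -0.2043, 0.0985]
ee_rot: [-3.141, -0.0, -1.513]
force: [0.8, 0.4, -1.5]
width: 0.02
gripper_force: 30.0
```

```bash
python3 m.py
```

```text
[0.068, -0.131, -1.172, 0.012, 0.132, 0.02, 30.0, 0.581, -0.204, 0.099] 27.8
```

Call:
jog_arm(
  steps=[
    [[255,0,0,0.006,0,0,0],[255,0,0,0.011,0,0,0],[255,0,0,0.015,0,0,0],[255,0,0,0.015,0,0,0]],
  ],
)

```text
t: 28.2
eef_pos: [0.5807, -0.2043, 0.0946]
ee_rot: [3.141, 0.0, -1.513]
force: [-0.5, -0.0, -1.0]
width: 0.0202
gripper_force: 30.0
```

```bash
python3 m.py
```

```text
[0.079, -0.271, -1.248, 0.035, 0.095, 0.029, 30.0, 0.581, -0.204, 0.095] 28.5
```

Call:
jog_arm(
  steps=[
    [[255,0,0,0.004,0,0,0],[255,0,0,0.008,0,0,0],[255,0,0,0.008,0,0,0]],
  ],
)

```text
t: 28.8
eef_pos: [0.5809, -0.2044, 0.0944]
ee_rot: [-3.141, -0.001, -1.513]
force: [-5.1, 2.7, 11.4]
width: 0.02
gripper_force: 30.0
```

```bash
python3 m.py
```

```text
[-4.655, 3.12, 11.401, 1.112, 1.912, 0.027, 30.003, 0.581, -0.204, 0.094] 29.1
```

It has seated at the expected height. I'll release and retreat.

Call:
jog_arm(
  steps=[
    [[255,0,0,-0.006,0,0,0],[210,0,0,-0.006,0,0,0],[180,0,0,-0.006,0,0,0],[130,0,0,-0.006,0,0,0],[130,0,0,-0.006,0,0,0],[130,0,0,-0.1,0,0,0],[130,0,0,-0.25,0,0,0],[130,0,0,-0.4,0,0,0]],
  ],
)

```text
t: 29.9
eef_pos: [0.5802, -0.2044, 0.1931]
ee_rot: [3.14, 0.0, -1.513]
force: [0.2, -0.4, 0.7]
width: 0.0425
gripper_force: 0.0
```

Call:
jog_arm(
  steps=[
    [[130,0.15,0,-0.05,0,0,0],[130,0.35,0.1,-0.05,0,0,0],[130,0.55,0.3,-0.05,0,0,0],[130,0.75,0.4,-0.05,0,0,0],[130,0.9,0.5,-0.05,0,0,0],[130,0.9,0.5,-0.05,0,0,0]],
  ],
)

```text
t: 30.5
eef_pos: [0.4667, -0.4388, 0.2049]
ee_rot: [3.141, -0.0, -1.515]
force: [-0.3, -0.6, -0.4]
width: 0.043
gripper_force: 0.0
```

Run:
```python
from h import *
for i in range(4): a=grab('scene','s14')
b=grab('top','t14')
C=[]
import pickle
a0,b0=pickle.load(open('f0.pkl','rb'))
for f,p in((a,(.58,-.2045)),(b,(.58,-.2045))):
    for n,q in(('disc',[*p,.088]),('knob',[*p,.124])): print(n,proj(f,q).round(1))
# change vs the first top view, cover region: saturated wood disc outline
d=np.abs(b['color'].astype(int)-b0['color']).sum(2).astype(np.uint8)
m=(d>60).astype(np.uint8); n,l,st,ce=cv2.connectedComponentsWithStats(m)
for i in range(1,n):
    if st[i,4]>25: print(st[i],ce[i].round(1))
g=cv2.cvtColor(b['color'],cv2.COLOR_RGB2GRAY)[172:228:3,345:405:3]; print(g)
print(arm.get_state()['t'])
```

```text
disc [215.7 214.7]
knob [214.3 208.2]
disc [375.2 198.4]
knob [377.8 196.6]
[  368   127   192   293 25403] [464.2 264.6]
[242 141  13  15 114] [248.3 148.2]
[297 169  11  14  60] [302.9 173.7]
[313 169  15  19 170] [319.3 177. ]
[357 181  35  22 410] [373.9 190. ]
[245 183  44  14 251] [268.5 190.2]
[524 196   8   8  33] [527.6 199.8]
[368 202  22  15 201] [378.1 208.8]
[519 235  33  24 494] [534.4 247.7]
[549 245  11  16  89] [555.2 251.7]
[287 259  13  17 105] [293.5 266.2]
[385 322   9   7  32] [388.7 325.1]
[ 232  370  216   50 5236] [349.7 397.4]
[ 467  386   93   34 1504] [516.4 397.4]
[216 407  14  13  67] [222.4 414.1]
[[152 152 148 140 146 146 148 149 150 149 149 148 147 146 145 145 144 143
  142 136]
 [150 148 104  91  94  93  96  99 102 107 115 120 126 131 135 140 143 144
  142 129]
 [155 131  68  86  88  87  86  87  90  91  91  87  86  86  87  87  89  96
  101 137]
 [139 106  69  93  93  92  93  96 103  96  93  94  94  83  83  84  82  83
   89 117]
 [134 100  72  92  93  94  96  96  98 102  97  92  94  94  87  79  88  87
   91  96]
 [132  92  73  87  87  91  97  96  94  
[... 457 characters left out ...]
69
   97 112]
 [101 100  85  82  87  88  89  87  87  85  82  80  86  87  75  71  70  66
   94 103]
 [ 88  61  84  85  80  90  88  88  85  82  85  83  88  89  95  95  70  72
   96 101]
 [107  63  86  86  80  82  89  90  88  80  81  85  88  88  89  81  66  84
  103 107]
 [110  63  77  78  80  75  77  89  89  86  82  85  90  87  75  64  81  87
  103 106]
 [103  66  84  84  83  83  79  76  80  85  86  82  75  66  69  84  86  88
  105 105]
 [104  58  67  71  76  77  80  81  81  76  75  74  79  82  83  83  85  88
   96  96]
 [125 101  85  65  59  55  53  51  53  53  57  63  66  71  73  77  77  84
  104 105]
 [138 134 132 127 126 113  98  97  90  84  81  76  74  67  60  57  77  96
  105 106]]
30.75
```

```bash
python3 -c "
from h import *
print(arm.job_done())"
```

```text
the job is handed in; nothing more can be done
None
```

The job is handed in after about 31 s on the robot's clock. The ball ran into the catch box, the dish stands upright on the bench with the cylinder still in it, the lever is fully down, and the cover measures as seated in the box's opening; that last check was by force and position readings, as my picture allowance was used up.

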